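Uncover the tray, brush out the pipe stubs and box them under the cover

TASK

Lift the grey cover plate off the tray and lay it aside on the mat. Brush out every pipe stub on the bench with the long brush, one after another from the tallest to the shortest: push the brush right down to the bottom, draw it up to the mouth, and push it down to the bottom again. Put the brush back in its steel holder, stand all the stubs upright in the aluminium tray, and finally fit the cover plate over the tray again with both its holes on the two pins, sitting fully down on the pin shoulders. Leave the other things on the bench where they are.

Things in the scene. Friction and masses are not known exactly. Their poses are not given: they have to be found in the camera images.
- stub_tall: the tallest orange pipe stub, standing on the mat, open at the top, closed by an end cap below; may be absent. 110 mm high, 52 mm outside and 44 mm inside diameter (end cap: 58 mm diameter, lowest 22 mm); inner floor 10 mm above the underside; 0.25 kg, heaviest at the foot. Origin: centre of the underside, z up along its axis. Any yaw looks the same
- stub_mid: the middle-sized orange pipe stub, standing on the mat, open at the top, closed by an end cap below; may be absent. 95 mm high, 52 mm outside and 44 mm inside diameter (end cap: 58 mm diameter, lowest 22 mm); inner floor 10 mm above the underside; 0.25 kg, heaviest at the foot. Origin: centre of the underside, z up along its axis. Any yaw looks the same
- stub_short: the shortest orange pipe stub, standing on the mat, open at the top, closed by an end cap below; may be absent. 80 mm high, 52 mm outside and 44 mm inside diameter (end cap: 58 mm diameter, lowest 22 mm); inner floor 10 mm above the underside; 0.25 kg, heaviest at the foot. Origin: centre of the underside, z up along its axis. Any yaw looks the same
- brush: the long brush, head down and handle up in its holder; 185 mm, 0.12 kg. Origin: centre of its flat lower end, z towards the handle. Head 0 to 85 mm: stiff core 28 mm in diameter with soft white bristle discs 38 mm across that give way; steel stem (10 mm diameter) to 112 mm; round wooden handle, 24 mm in diameter, 112 to 185 mm: grip it from above, fingers pointing down along it
- brush_tip (a point): the lower end of the brush (same point as the brush's origin)
- holder: fixed round steel beaker that holds the brush: 70 mm high, mouth 48 mm outside and 40 mm inside diameter (foot 64 mm diameter, 12 mm high), inner floor 6 mm up. Origin: centre of the underside. The brush stands loose in it and may lean up to about 0.17 rad
- tray: fixed open aluminium tray, base 100 (x) by 286 mm (y). Origin: centre of the underside, z up, y along its length. Low walls (tops 24 mm up) enclose a floor 78 x 220 mm, 6 mm up, for three stubs in a row at y = -70, 0, +70 mm. At each end, outside the walls, stands a steel post 18 mm in diameter with a shoulder 122 mm above the origin and a pin on top. The mat between tray and robot is free
- pin_a (a point): tip of the tray's pin at its -y end (x = 0, y = -126 mm in the tray frame), 155 mm above the tray's origin. The pin is 10 mm in diameter, tapering over the top 10 mm to 4 mm; the shoulder lies 33 mm below the tip
- pin_b (a point): tip of the tray's pin at its +y end (x = 0, y = +126 mm in the tray frame), 155 mm above the tray's origin. The pin is 10 mm in diameter, tapering over the top 10 mm to 4 mm; the shoulder lies 33 mm below the tip
- cover: loose grey cover plate, at the start on the tray's pins, 90 (x) by 280 (y) by 8 mm, 0.35 kg. Through hole 14 mm in diameter near each end, at x = 0, y = -126 and +126 mm. Black upright grip on its middle: 14 mm thick (x), 70 mm long (y), top 53 mm above the plate's underside. Origin: centre of the underside, z up. Fits either way round, underside on the post shoulders
- tape: bystander: roll of tape lying flat, 90 mm diameter, 25 mm high; origin under its centre
- phone: bystander: black phone 150 x 72 x 9 mm; origin under its centre
- screwdriver: bystander: screwdriver 190 mm long lying between the stubs, along its x
- marker: bystander: blue marker pen 130 mm long, lying
- charger: bystander: black mains charger 120 x 70 x 40 mm
Mind the look-alikes: they are no part of the job. Leave any blue or yellow look-alike of the stub_tall alone.

How it is judged:
By the outcome, as a careful person would: the job done as asked, in the order asked, and still so for the second after the job is handed in, with the robot touching nothing.
Of stub_tall, stub_mid, stub_short only 2 to 3 are there at a start; the rules pass over those that are not, and their reading is None.
At some moment in a run one of stub_tall, stub_mid, stub_short may be knocked a few centimetres aside while the robot is not near it.
It also fails if it takes over 210 s, if anything falls off the work surface, if the arm or the gripper's body presses on something with over 40 N, if the wrist force passes 120 N, or if a joint passes its speed limit or range.

ROBOT

A 6-joint arm with a two-finger parallel gripper is mounted at the origin on the work surface. World frame = base frame: x ahead of the robot, y to its left, z up, the work surface at z = 0. Lengths are in mm, angles in rad, forces in N, time in s.
With the tool pointing down it reaches from about 350 to 775 mm from the base axis. Payload 7.3 kg.
Tool frame: the origin (TCP) lies midway between the tips of the shut fingers; the grasp point (between the pads) lies 19 mm behind it; z points along the fingers, y is the line along which they close (so a half turn about z gives the same grasp; the last joint's range is limited). The gripper opens to 92 mm and grips with 3 to 60 N. Pads are 19 mm wide; open, the fingers measure 130 mm over their backs; the gripper's body (75 mm by 190 mm) begins 47 mm behind the grasp point.
Start: joints at [1.139, 0.342, 1.524, -0, 1.275, -0.146], TCP at [147.995, 503.728, 226.741] pointing down, gripper open.
Joint ranges: [-2.53, 2.53], [-0.77, 2.02], [0.04, 2.7], [-1, 4.14], [0.28, 2.66], [-3.11, 3.11]. Speed limits (rad/s): [2.57, 2.57, 3.14, 3.14, 3.14, 3.14].

INTERFACE

Orientations are given as [roll, pitch, yaw] about the fixed x, y, z axes, in that order (R = Rz(yaw) Ry(pitch) Rx(roll)).
In Python, from plant import * gives the robot as it stands.
- The arm moves only by the tool step_arm, never from a script. Its argument "deltas" is one flat list of numbers, 5 for each row, row after row: the shift along the world's x, y, z in mm, then the turn about the world's z in degrees, then the finger opening in mm, from 0 to 91.8. In form: [tx, ty, tz, turn, gripper, tx, ty, tz, turn, gripper, ...]. A call has exactly 10 rows; each row shifts and turns the commanded pose from where the row before left it; what a row does not reach is not made up. A row lasts 1/8 s, in which the tool goes at most 62.5 mm and 10.7 degrees, less where a joint would pass 70% of its speed; a pose out of reach is approached as far as the arm can. A call is refused whole if a number of a shift passes 62.5 or a number of a turn 10.7, either way. A call with a gripper value outside its range is refused whole. The fingers move at their own pace and stop on an object; the grip force is fixed at half the most. Time passes only in rows, so rows that do not move let the fingers close, or fill a call up. It gives the time, the measured TCP pose, the force, the opening and the grip force at its end, in the units of the state.
- get_obs(): the state, without advancing time (a new reading comes with each control period).
- capture(name): name is "scene" or "top"; returns the picture (384x512x3 uint8, red, green, blue); there is no depth.
- camera_params(name): a dict with "mtx" (3x3 intrinsics, pixels), "rvec" (rotation vector, rad) and "tvec" (3), from world to camera coordinates, as OpenCV has them. Camera axes: x right, y down, z forward; pixel columns grow to the right and rows downward; lengths in mm; the calibration is good to about 2 mm. A picture is of the moment at which its call begins. camera_params takes no time and is no camera call.
- close_job(): hands the job in; it is judged then, once.
The state is a dict: "time": time; "joint_positions": joint angles; "dq": joint speeds; "tau": joint torques, N m; "tool_pos": TCP position; "tcp_rot": TCP orientation; "contact_force": force on the tool from outside, world axes, zero at the start; "moment": the same for the moment, N m; "grip_width": finger opening in mm; "finger_force": force on a finger pad.
Only numpy, scipy, OpenCV 4.12 (cv2) and the standard library are available. Lean on these libraries where they do the work, as an engineer would, in place of code of your own. Each camera call takes 0.05 s, during which the arm holds its last target. There are 200 camera calls.

## Working session

There is one attempt and no reset: what is moved stays moved. The work goes in short steps, Python scripts to look and compute and a tool call to move; the robot and the scene stay as the last step left them, time stands still between calls to the robot, and variables do not carry over. Pictures are saved under pics/ and viewed, at most 14 in all, crops included, and the job is handed in when it is done.

Besides the shell and the picture viewer there is one more tool, called as a command line: name --argument value ..., lists and objects as JSON in quotes. step_arm: Moves the arm, as the interface text tells. Its arguments: {"type":"object","properties":{"deltas":{"type":"array","items":{"type":"number"}}},"required":["deltas"]}

```bash
mkdir -p pics; ls
cat > h.py <<'E'
from plant import *
import numpy as np, cv2
def cam(n):
    p=camera_params(n); K=np.array(p["mtx"],float).reshape(3,3); r=np.array(p["rvec"],float).ravel(); t=np.array(p["tvec"],float).ravel()
    return K,r,t
def proj(n,P):
    K,r,t=cam(n); return cv2.projectPoints(np.array(P,float).reshape(-1,1,3),r,t,K,None)[0].reshape(-1,2)
def ray(n,u,v):
    K,r,t=cam(n); R=cv2.Rodrigues(r)[0]; d=R.T@np.linalg.inv(K)@np.array([u,v,1.]); return -R.T@t,d
def onz(n,u,v,z):
    c,d=ray(n,u,v); return c+d*(z-c[2])/d[2]
def snap(n,f=None):
    im=capture(n)[:,:,::-1].copy()
    if f: cv2.imwrite(f"pics/{f}.png",im)
    return im
E
python3 - <<'E'
from h import *
for n in("scene","top"):
    im=snap(n,n+"0"); print(n,ray(n,256,192))
o=get_obs(); print(o["time"],o["tool_pos"],o["tcp_rot"],o["grip_width"],o["contact_force"])
E
```

```text
pics
scene (array([1159.6505986 , -470.23766542,  665.78048288]), array([-0.64049166,  0.50982723, -0.57447519]))
top (array([ 382.89597563,   47.88617887, 1348.23802897]), array([ 0.10136225, -0.00417952, -0.99492714]))
0.1 [147.82155338 503.39285997 226.15178659] [-3.14032098e+00 -1.96304190e-04  2.85579461e+00] 91.8795168258155 [-0.72624103 -1.09502429  0.22397353]
```

View pics/scene0.png

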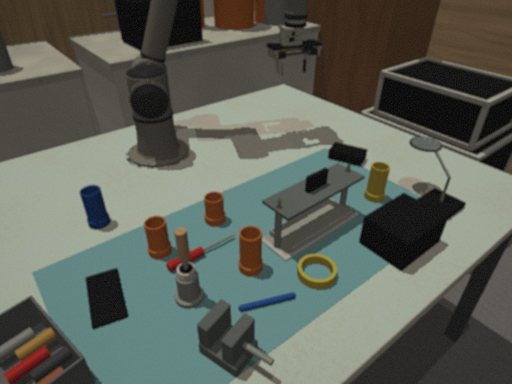

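View pics/top0.png

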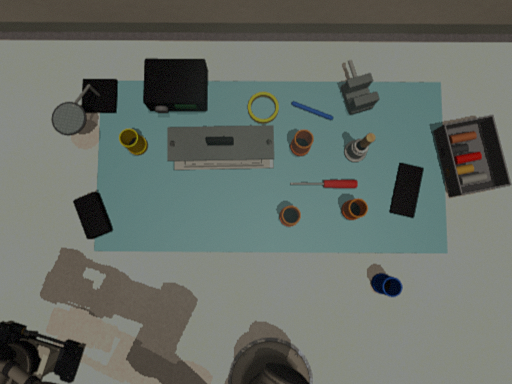

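Top view candidates: orange stubs at (301,142), (354,208) and (290,214). The look-alikes are the yellow pipe at (130,142) and the blue one at (387,284); orange tools also lie in the crate at (462,140). I choose the three orange stubs on the mat. The brush is at (360,148) and the cover at (220,143). Close crop to check:

Run:
```python
from h import *
t=cv2.imread("pics/top0.png"); s=cv2.imread("pics/scene0.png")
a=cv2.resize(t[115:235,160:390],None,fx=3.4,fy=3.4,interpolation=cv2.INTER_CUBIC)[:290,:780]
a=cv2.resize(t[115:232,160:392],(784,396),interpolation=cv2.INTER_CUBIC)
cv2.imwrite("pics/c0.png",a)
for n,im in(("top",t),("scene",s)):
    hsv=cv2.cvtColor(im,cv2.COLOR_BGR2HSV)
    m=cv2.inRange(hsv,(3,120,60),(16,255,255))
    N,l,st,c=cv2.connectedComponentsWithStats(m)
    for i in range(1,N):
        if st[i,4]>60: print(n,st[i],c[i].round(1),onz(n,*c[i],50).round())
K,r,tt=cam("top");print(K[0,0],cam("scene")[0][0,0])
```

```text
top [290 130  23  26 251] [301.4 142.9] [654. -84.  50.]
top [451 131  26  12 197] [463.2 136.7] [ 674. -536.   50.]
top [342 199  26  21 209] [353.3 209. ] [ 470. -225.   50.]
top [280 206  20  20 128] [288.6 216.3] [449. -47.  50.]
scene [ 214    0   51   29 1319] [237.9  13. ] [-1807.  1672.    50.]
scene [ 327    0   32  107 1279] [342.1  56.9] [-298. 1329.   50.]
scene [365   0  17  21  81] [372.5   9.3] [-1191.  2781.    50.]
scene [352  35  26  76 760] [363.   75.6] [  -4. 1150.   50.]
scene [205 192  20  34 557] [214.  208.9] [466. -61.  50.]
scene [144 217  27  42 813] [157.1 237.3] [ 476. -231.   50.]
scene [239 226  23  50 979] [250.2 250.8] [651. -82.  50.]
scene [ 37 366  26  18 155] [ 50.3 375.4] [ 681. -526.   50.]
472.2998600820659 377.1616175914225
```

View pics/c0.png

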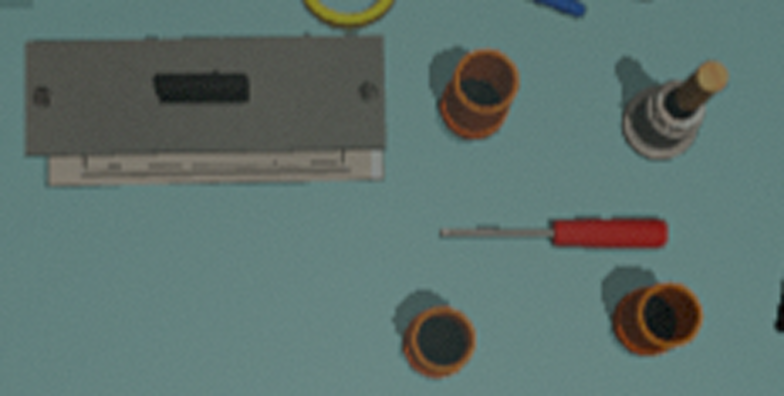

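Crop check: the rims of the three orange stubs are at about top px (304,139), (358,208) and (291,216). The cover holes are at (172.4,143.7) and (268.9,141.9), and the brush handle tip at (374,137). Choice confirmed. Now to measure.

```bash
cat >> h.py <<'E'
def tri(ut,us):
    c1,d1=ray("top",*ut);c2,d2=ray("scene",*us);d1/=np.linalg.norm(d1);d2/=np.linalg.norm(d2)
    A=np.stack([d1,-d2],1);s=np.linalg.lstsq(A,c2-c1,rcond=None)[0];p,q=c1+d1*s[0],c2+d2*s[1]
    return (p+q)/2,np.linalg.norm(p-q)
def stubs(im,n):
    hsv=cv2.cvtColor(im,cv2.COLOR_BGR2HSV); m=cv2.inRange(hsv,(2,90,40),(17,255,255)); out=[]
    for c in cv2.findContours(m,cv2.RETR_EXTERNAL,cv2.CHAIN_APPROX_NONE)[0]:
        h=cv2.convexHull(c); M=cv2.moments(h)
        if M["m00"]>100:
            u=(M["m10"]/M["m00"],M["m01"]/M["m00"]); p=onz(n,*u,48)
            if 350<p[0]<780 and abs(p[1])<330: out.append((np.round(u,1),M["m00"],{z:onz(n,*u,z)[:2].round(1) for z in(55,47,40)}))
    return out
E
python3 - <<'E'
from h import *
t=cv2.imread("pics/top0.png"); s=cv2.imread("pics/scene0.png")
for n,im in(("top",t),("scene",s)):
    for q in stubs(im,n): print(n,*q)
for u in((172.4,143.7),(268.9,141.9)): print("hole",onz("top",*u,130).round(1))
for n,im,x0,y0,x1,y1,nm in(("top",t,335,120,395,170,"a"),("scene",s,140,185,290,325,"b")):
    pass
a=cv2.resize(t[125:165,335:385],(500,400),interpolation=cv2.INTER_CUBIC); b=cv2.resize(s[220:310,165:205],(178*1,400),interpolation=cv2.INTER_CUBIC)
cv2.imwrite("pics/c1.png",np.hstack([a,b]))
E
```

```text
top [289.5 215.7] 323.5 {55: array([450.1, -49.6]), 47: array([450.5, -50.2]), 40: array([450.9, -50.7])}
top [354.1 208.8] 412.5 {55: array([ 470. , -226.5]), 47: array([ 470.5, -228.2]), 40: array([ 471. , -229.7])}
top [301.4 142.5] 420.5 {55: array([653.9, -83.2]), 47: array([655.6, -84. ]), 40: array([657. , -84.7])}
scene [182.5 248.8] 507.5 {55: array([ 553.9, -204.7]), 47: array([ 546. , -201.2]), 40: array([ 539. , -198.1])}
scene [250.3 250.5] 1031.0 {55: array([654.8, -84.2]), 47: array([648.2, -79.1]), 40: array([642.4, -74.7])}
scene [157. 237.] 859.5 {55: array([ 480.3, -232.9]), 47: array([ 471.4, -229.8]), 40: array([ 463.6, -227. ])}
scene [214.  208.6] 581.5 {55: array([470.3, -63.5]), 47: array([461.2, -58.2]), 40: array([453.3, -53.5])}
hole [633.2 262.8 130. ]
hole [639.3   9.6 130. ]
```

View pics/c1.png

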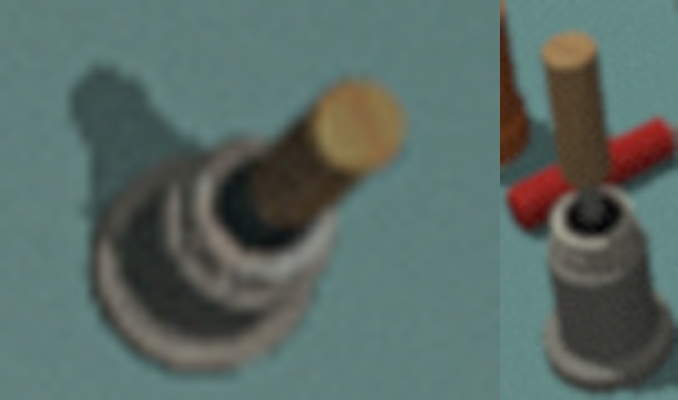

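c1: handle top disc centre at top px (370.6,137.1) and scene px (180.6,230.4). Holder foot centre at top px (355.6,150.4), mouth at scene px (185.3,269.1).

Run:
```python
from h import *
print("handle top",tri((370.55,137.05),(180.6,230.4)), onz("top",370.55,137.05,190),onz("scene",180.6,230.4,190))
print("foot",onz("top",355.55,150.35,12)); print("mouth",onz("scene",185.3,269.1,70), "top rim",onz("top",361,145.6,70))
s=cv2.imread("pics/scene0.png")
# grip of the cover, yaw turn
print(proj("scene",[[636.3,136.2,175],[633.2,262.8,155],[639.3,9.6,155]]))
o=get_obs();print(np.degrees(o["tcp_rot"]))
```

```text
handle top (array([ 640.59627149, -241.69885176,  189.96390954]), np.float64(0.9975811769515203)) [ 640.35905738 -242.13658175  190.        ] [ 640.93671314 -241.30952665  190.        ]
foot [ 640.8138314  -242.83367251   12.        ]
mouth [ 626.88604285 -236.88207226   70.        ] top rim [ 642.95599895 -245.42921857   70.        ]
[[316.64587643 171.83303563]
 [348.52610176 162.22827919]
 [278.21317822 197.59079009]]
[-1.79927139e+02 -1.12474016e-02  1.63624978e+02]
```

step_arm --deltas '[45,-34,0,-7.2,70,45,-34,0,-7.2,70,45,-34,0,-7.2,70,45,-34,0,-7.2,70,45,-34,0,-7.2,70,45,-34,0,-7.2,70,45,-34,0,-7.2,70,45,-34,0,-7.2,70,45,-34,0,-7.2,70,45,-34,0,-7.2,70]'

```text
time: 1.35
tool_pos: [599.1, 162.4, 226.3]
tcp_rot: [-3.141, -0.0, 1.595]
contact_force: [1.4, -0.1, 0.1]
grip_width: 70.5
finger_force: 0.0
```

step_arm --deltas '[20,-14,0,0,60,18,-13,0,0,60,0,0,-20,0,60,0,0,-25,0,60,0,0,-22,0,60,0,0,-12,0,60,0,0,-8,0,60,0,0,0,0,60,0,0,0,0,60,0,0,0,0,60]'

```text
time: 2.6
tool_pos: [636.4, 136.8, 140.5]
tcp_rot: [3.14, -0.0, 1.599]
contact_force: [-0.1, -0.3, 0.1]
grip_width: 59.8
finger_force: 0.0
```

Run:
```python
from h import *
s=snap("scene");cv2.imwrite("pics/g1.png",cv2.resize(s[100:260,230:390],(800,600)[:2],interpolation=cv2.INTER_CUBIC))
```

```text
(no output)
```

View pics/g1.png

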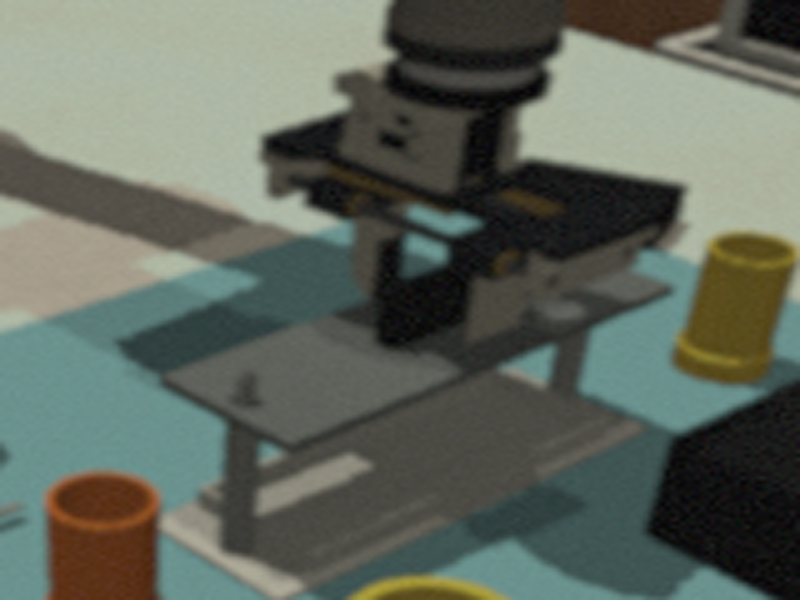

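The fingers straddle the black grip (crop px ~(415,280)), so I close them.

step_arm --deltas '[0,0,0,0,30,0,0,0,0,20,0,0,0,0,10,0,0,0,0,5,0,0,0,0,5,0,0,0,0,5,0,0,0,0,5,0,0,0,0,5,0,0,0,0,5,0,0,0,0,5]'

```text
time: 3.9
tool_pos: [636.1, 136.7, 139.8]
tcp_rot: [3.141, 0.0, 1.599]
contact_force: [2.3, -0.4, -0.3]
grip_width: 13.8
finger_force: 30.0
```

step_arm --deltas '[0,0,3,0,5,0,0,5,0,5,0,0,8,0,5,0,0,12,0,5,0,0,14,0,5,0,0,14,0,5,0,0,4,0,5,-15,3,0,0,5,-25,5,0,0,5,-30,6,0,0,5]'

```text
time: 5.15
tool_pos: [565.2, 150.7, 199.4]
tcp_rot: [-3.141, 0.0, 1.599]
contact_force: [-0.0, 0.3, -3.1]
grip_width: 14.1
finger_force: 30.0
```

step_arm --deltas '[-30,6,0,0,5,-26,5,0,0,5,-15,3,0,0,5,-5,0,0,0,5,0,0,-25,0,5,0,0,-35,0,5,0,0,-40,0,5,0,0,-30,0,5,0,0,-20,0,5,0,0,-10,0,5]'

```text
time: 6.4
tool_pos: [490.4, 164.4, 38.5]
tcp_rot: [-3.141, 0.0, 1.599]
contact_force: [0.3, 0.3, -3.2]
grip_width: 14.2
finger_force: 30.0
```

step_arm --deltas '[0,0,-8,0,5,0,0,-5,0,5,0,0,-3,0,5,0,0,-1,0,5,0,0,-1,0,5,0,0,-1,0,5,0,0,0,0,5,0,0,0,0,5,0,0,0,0,5,0,0,0,0,5]'

```text
time: 7.65
tool_pos: [490.0, 164.7, 20.8]
tcp_rot: [3.141, 0.0, 1.599]
contact_force: [-0.2, 0.2, -3.8]
grip_width: 13.7
finger_force: 30.0
```

step_arm --deltas '[0,0,-1,0,5,0,0,-1,0,5,0,0,-1,0,5,0,0,0,0,5,0,0,0,0,5,0,0,0,0,5,0,0,0,0,5,0,0,0,0,5,0,0,0,0,5,0,0,0,0,5]'

```text
time: 8.9
tool_pos: [490.0, 164.7, 17.7]
tcp_rot: [3.142, 0.0, 1.599]
contact_force: [-0.0, -0.7, -1.6]
grip_width: 13.6
finger_force: 30.0
```

step_arm --deltas '[0,0,0,0,25,0,0,0,0,40,0,0,0,0,40,0,0,10,0,40,0,0,40,0,60,0,0,55,0,60,0,0,60,0,60,0,0,60,0,60,15,-40,15,0,60,18,-50,0,0,60]'

```text
time: 10.15
tool_pos: [523.8, 74.6, 260.8]
tcp_rot: [3.136, -0.0, 1.602]
contact_force: [0.3, -0.5, -1.1]
grip_width: 59.7
finger_force: 0.0
```

step_arm --deltas '[18,-50,0,0,60,18,-50,0,0,60,18,-50,0,0,60,18,-50,0,0,60,18,-50,0,0,60,14,-37,0,0,60,9,-20,0,0,60,5,-10,0,0,60,0,0,0,0,60,0,0,0,0,60]'

```text
time: 11.4
tool_pos: [640.9, -241.2, 258.2]
tcp_rot: [3.141, -0.0, 1.6]
contact_force: [0.8, 1.4, 0.3]
grip_width: 60.0
finger_force: 0.0
```

Run:
```python
from h import *
s=snap("scene","s2"); t=snap("top","t2")
for n,im in(("top",t),("scene",s)):
    for q in stubs(im,n): print(n,*q)
print(get_obs()["joint_positions"],get_obs()["tool_pos"])
```

```text
top [289.3 215.7] 319.0 {55: array([450.1, -48.9]), 47: array([450.5, -49.5]), 40: array([450.9, -50. ])}
top [334.4 183.1] 123.0 {55: array([ 540.5, -173.6]), 47: array([ 541.4, -175. ]), 40: array([ 542.3, -176.2])}
top [301.5 142.4] 421.5 {55: array([654.1, -83.6]), 47: array([655.7, -84.4]), 40: array([657.2, -85.1])}
scene [181.6 249.5] 482.5 {55: array([ 554.5, -207.3]), 47: array([ 546.5, -203.9]), 40: array([ 539.6, -200.9])}
scene [250.1 250.8] 1022.5 {55: array([655.2, -85.1]), 47: array([648.6, -80.1]), 40: array([642.8, -75.6])}
scene [157.2 237.1] 867.5 {55: array([ 480.9, -232.7]), 47: array([ 472. , -229.6]), 40: array([ 464.2, -226.9])}
scene [214.2 208.8] 566.0 {55: array([471.2, -63.5]), 47: array([462.2, -58.2]), 40: array([454.3, -53.5])}
[-4.71789784e-01  6.38504406e-01  9.49558134e-01  1.54740894e-04
  1.55321342e+00 -5.01300871e-01] [ 640.93473497 -241.19237121  258.24455858]
```

View pics/s2.png

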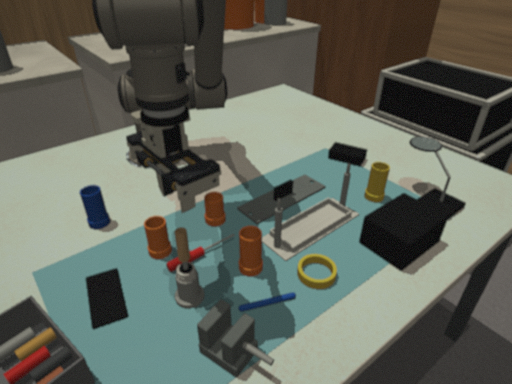

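The scene shows the cover laid flat on the mat at (285,197), the tray open at (315,225) and the stubs unmoved. The gripper is above the brush.

step_arm --deltas '[0,0,-25,0,60,0,0,-25,0,60,0,0,-25,0,60,0,0,-20,0,60,0,0,-10,0,60,0,0,-5,0,60,0,0,0,0,40,0,0,0,0,26,0,0,0,0,15,0,0,0,0,15]'

```text
time: 12.75
tool_pos: [641.1, -242.4, 148.1]
tcp_rot: [3.141, 0.0, 1.599]
contact_force: [-0.1, 1.4, -0.2]
grip_width: 24.4
finger_force: 0.4
```

step_arm --deltas '[0,0,0,0,15,0,0,0,0,15,0,0,0,0,15,0,0,0,0,15,0,0,0,0,15,0,0,0,0,15,0,0,0,0,15,0,0,0,0,15,0,0,0,0,15,0,0,0,0,15]'

```text
time: 14.0
tool_pos: [641.1, -242.4, 148.0]
tcp_rot: [3.141, 0.0, 1.599]
contact_force: [-2.0, -1.1, 4.8]
grip_width: 23.6
finger_force: 30.0
```

step_arm --deltas '[0,0,5,0,15,0,0,10,0,15,0,0,25,0,15,0,0,30,0,15,0,0,30,0,15,0,0,25,0,15,0,0,10,0,15,0,0,0,0,15,3,30,0,0,15,3,40,0,0,15]'

```text
time: 15.25
tool_pos: [646.4, -172.3, 280.6]
tcp_rot: [-3.139, -0.001, 1.597]
contact_force: [0.0, 0.2, -1.3]
grip_width: 23.5
finger_force: 30.0
```

step_arm --deltas '[3,40,0,0,15,3,30,0,0,15,1,15,0,0,15,0,3,0,0,15,0,0,0,0,15,0,0,0,0,15,0,0,0,0,15,0,0,0,0,15,0,0,0,0,15,0,0,0,0,15]'

```text
time: 16.5
tool_pos: [654.0, -84.3, 282.8]
tcp_rot: [3.141, 0.0, 1.599]
contact_force: [-0.2, 0.5, -1.4]
grip_width: 23.5
finger_force: 30.0
```

Run:
```python
from h import *
s=snap("scene","s3"); t=snap("top","t3")
o=get_obs();P=o["tool_pos"];print(P)
q=np.array([[P[0],P[1],P[2]-142],[P[0],P[1],P[2]-25],[654.5,-84,110]])
a=proj("scene",q);print(a)
c=s[120:290,170:340];c=cv2.resize(c,(600,600),interpolation=cv2.INTER_CUBIC);f=600/170
for p in a: cv2.circle(c,tuple(int((v-w+.5)*f) for v,w in zip(p,(170,120))),3,(0,255,0),-1)
cv2.imwrite("pics/c3.png",c)
for q in stubs(s,"scene"): print(q)
```

```text
[654.00844737 -84.23470417 282.77034656]
[[249.8958615  221.53789061]
 [249.6565094  176.30102647]
 [250.170978   232.3232559 ]]
(array([250.4, 250.6]), 1038.0, {55: array([655.1, -84.2]), 47: array([648.5, -79.2]), 40: array([642.7, -74.7])})
(array([157., 237.]), 860.5, {55: array([ 480.4, -232.9]), 47: array([ 471.5, -229.8]), 40: array([ 463.7, -227.1])})
(array([214.1, 208.4]), 596.0, {55: array([470. , -62.9]), 47: array([461. , -57.6]), 40: array([453.1, -52.9])})
```

View pics/c3.png

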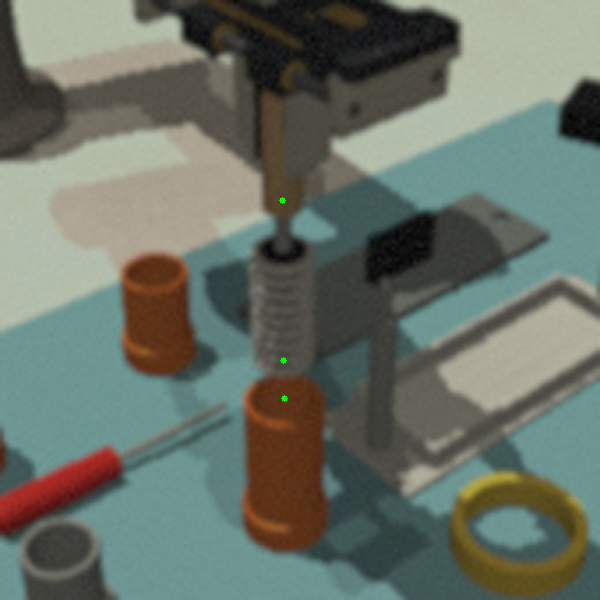

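The brush hangs straight (tip px ~(283,360)), directly above the tall stub's mouth (284,398). I push it down.

step_arm --deltas '[0,0,-10,0,15,0,0,-15,0,15,0,0,-20,0,15,0,0,-20,0,15,0,0,-20,0,15,0,0,-20,0,15,0,0,-12,0,15,0,0,-7,0,15,0,0,-3,0,15,0,0,0,0,15]'

```text
time: 17.85
tool_pos: [654.2, -84.3, 156.1]
tcp_rot: [3.141, 0.0, 1.599]
contact_force: [0.2, -0.2, -1.5]
grip_width: 23.8
finger_force: 30.0
```

step_arm --deltas '[0,0,-1,0,15,0,0,-1,0,15,0,0,-1,0,15,0,0,-1,0,15,0,0,-1,0,15,0,0,0,0,15,0,0,0,0,15,0,0,0,0,15,0,0,0,0,15,0,0,0,0,15]'

```text
time: 19.1
tool_pos: [654.2, -84.3, 152.0]
tcp_rot: [3.14, 0.0, 1.599]
contact_force: [-2.0, -1.0, 5.6]
grip_width: 23.4
finger_force: 30.0
```

step_arm --deltas '[0,0,10,0,15,0,0,15,0,15,0,0,20,0,15,0,0,20,0,15,0,0,20,0,15,0,0,12,0,15,0,0,3,0,15,0,0,0,0,15,0,0,0,0,15,0,0,0,0,15]'

```text
time: 20.35
tool_pos: [653.8, -84.2, 250.0]
tcp_rot: [-3.141, -0.0, 1.599]
contact_force: [0.5, 0.1, -1.2]
grip_width: 23.2
finger_force: 30.0
```

step_arm --deltas '[0,0,-10,0,15,0,0,-15,0,15,0,0,-20,0,15,0,0,-20,0,15,0,0,-15,0,15,0,0,-10,0,15,0,0,-5,0,15,0,0,-3,0,15,0,0,-2,0,15,0,0,0,0,15]'

```text
time: 21.6
tool_pos: [654.4, -84.4, 152.0]
tcp_rot: [3.14, 0.001, 1.599]
contact_force: [-1.1, 0.6, 4.3]
grip_width: 23.7
finger_force: 30.0
```

step_arm --deltas '[0,0,10,0,15,0,0,25,0,15,0,0,30,0,15,0,0,30,0,15,0,0,25,0,15,0,0,10,0,15,-20,-15,0,0,15,-35,-28,0,0,15,-35,-28,0,0,15,-35,-28,0,0,15]'

```text
time: 22.85
tool_pos: [527.6, -183.8, 280.1]
tcp_rot: [-3.141, -0.0, 1.599]
contact_force: [0.3, -0.7, -1.1]
grip_width: 23.7
finger_force: 30.0
```

step_arm --deltas '[-32,-26,0,0,15,-18,-14,0,0,15,-8,-6,0,0,15,0,0,0,0,15,0,0,0,0,15,0,0,0,0,15,0,0,0,0,15,0,0,0,0,15,0,0,0,0,15,0,0,0,0,15]'

```text
time: 24.1
tool_pos: [471.0, -229.3, 280.8]
tcp_rot: [3.141, 0.0, 1.599]
contact_force: [-0.4, -0.5, -1.5]
grip_width: 23.3
finger_force: 30.0
```

Run:
```python
from h import *
s=snap("scene","s4"); t=snap("top","t4")
P=get_obs()["tool_pos"];print(P)
a=proj("scene",[[P[0],P[1],P[2]-142],[471.3,-229,95]]);b=proj("top",[[471.3,-229,47]]);print(a,b)
for n,im in(("top",t),("scene",s)):
    for q in stubs(im,n): print(n,*q)
c=cv2.resize(s[150:290,90:270],(720,560),interpolation=cv2.INTER_CUBIC)
for p in a: cv2.circle(c,tuple(int((v-w+.5)*4) for v,w in zip(p,(90,150))),3,(0,255,0),-1)
cv2.imwrite("pics/c4.png",c)
```

```text
[ 470.9781416  -229.29600226  280.741748  ]
[[151.42641578 206.86833037]
 [154.40505038 221.60780766]] [[354.38047435 208.49756024]]
top [289.5 215.5] 323.5 {55: array([450.5, -49.6]), 47: array([450.9, -50.2]), 40: array([451.3, -50.7])}
top [351.7 209.2] 317.5 {55: array([ 468.7, -219.9]), 47: array([ 469.2, -221.6]), 40: array([ 469.7, -223. ])}
top [301.6 142.3] 432.5 {55: array([654.3, -83.9]), 47: array([656. , -84.7]), 40: array([657.5, -85.4])}
scene [250.2 250.5] 1045.5 {55: array([654.7, -84.4]), 47: array([648.1, -79.4]), 40: array([642.3, -74.9])}
scene [157.1 237.3] 852.0 {55: array([ 481.3, -233.3]), 47: array([ 472.4, -230.2]), 40: array([ 464.7, -227.5])}
scene [214.2 208.5] 578.5 {55: array([470.1, -62.8]), 47: array([461.1, -57.5]), 40: array([453.2, -52.8])}
```

View pics/c4.png

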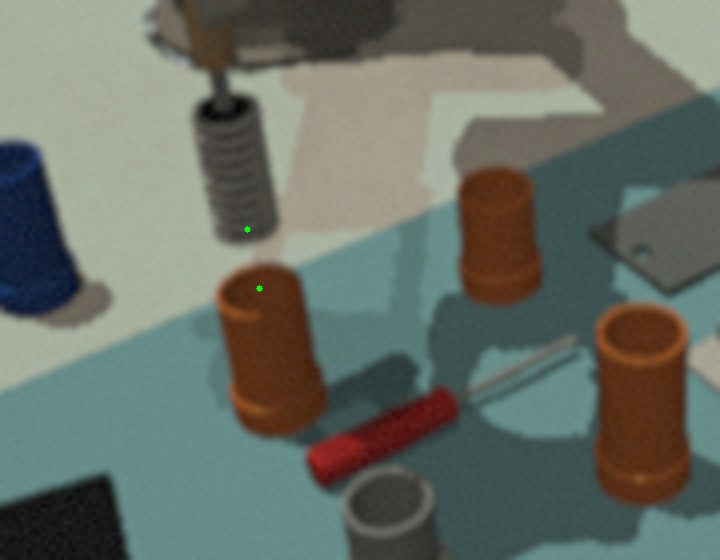

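Brush tip (247,230) is aligned over the mid stub's mouth (259,288). I do its strokes.

step_arm --deltas '[0,0,-10,0,15,0,0,-20,0,15,0,0,-20,0,15,0,0,-20,0,15,0,0,-20,0,15,0,0,-20,0,15,0,0,-12,0,15,0,0,-3,0,15,0,0,-1,0,15,0,0,0,0,15]'

```text
time: 25.45
tool_pos: [471.3, -229.5, 155.3]
tcp_rot: [3.14, 0.001, 1.599]
contact_force: [-0.8, -0.4, -1.8]
grip_width: 23.3
finger_force: 30.0
```

step_arm --deltas '[0,0,-1,0,15,0,0,-1,0,15,0,0,-1,0,15,0,0,-1,0,15,0,0,0,0,15,0,0,0,0,15,0,0,0,0,15,0,0,0,0,15,0,0,0,0,15,0,0,0,0,15]'

```text
time: 26.7
tool_pos: [471.3, -229.5, 152.0]
tcp_rot: [3.14, 0.001, 1.599]
contact_force: [-1.6, 0.4, 8.6]
grip_width: 23.5
finger_force: 30.0
```

step_arm --deltas '[0,0,10,0,15,0,0,15,0,15,0,0,20,0,15,0,0,20,0,15,0,0,15,0,15,0,0,6,0,15,0,0,1,0,15,0,0,0,0,15,0,0,0,0,15,0,0,0,0,15]'

```text
time: 27.95
tool_pos: [470.9, -229.2, 237.3]
tcp_rot: [-3.141, -0.0, 1.599]
contact_force: [-0.0, -0.9, -1.0]
grip_width: 23.6
finger_force: 30.0
```

step_arm --deltas '[0,0,-10,0,15,0,0,-15,0,15,0,0,-20,0,15,0,0,-20,0,15,0,0,-11,0,15,0,0,-5,0,15,0,0,-3,0,15,0,0,-2,0,15,0,0,-1,0,15,0,0,0,0,15]'

```text
time: 29.2
tool_pos: [471.4, -229.6, 152.0]
tcp_rot: [3.14, 0.001, 1.599]
contact_force: [-1.6, 0.5, 5.6]
grip_width: 23.3
finger_force: 30.0
```

step_arm --deltas '[0,0,10,0,15,0,0,25,0,15,0,0,30,0,15,0,0,30,0,15,0,0,25,0,15,0,0,9,0,15,-2,20,0,0,15,-4,40,0,0,15,-5,45,0,0,15,-4,40,0,0,15]'

```text
time: 30.45
tool_pos: [454.7, -81.7, 278.6]
tcp_rot: [-3.139, -0.001, 1.599]
contact_force: [0.2, -0.1, -1.7]
grip_width: 23.8
finger_force: 30.0
```

step_arm --deltas '[-3,22,0,0,15,-1,9,0,0,15,0,2,0,0,15,0,0,0,0,15,0,0,0,0,15,0,0,0,0,15,0,0,0,0,15,0,0,0,0,15,0,0,0,0,15,0,0,0,0,15]'

```text
time: 31.7
tool_pos: [452.0, -51.2, 279.8]
tcp_rot: [3.141, 0.0, 1.599]
contact_force: [-0.5, 0.1, -2.0]
grip_width: 23.3
finger_force: 30.0
```

Run:
```python
from h import *
s=snap("scene","s5"); t=snap("top","t5")
P=get_obs()["tool_pos"];print(P)
a=proj("scene",[[P[0],P[1],P[2]-142],[452,-51.5,80]]);print(a)
for n,im in(("top",t),("scene",s)):
    for q in stubs(im,n): print(n,*q)
c=cv2.resize(s[130:280,130:300],(680,600),interpolation=cv2.INTER_CUBIC)
for p in a: cv2.circle(c,tuple(int((v-w+.5)*4) for v,w in zip(p,(130,130))),3,(0,255,0),-1)
cv2.imwrite("pics/c5.png",c)
```

```text
[452.02318887 -51.23448068 279.75180033]
[[212.25176162 177.86146046]
 [213.47570451 196.11537077]]
top [362.3 209. ] 110.5 {55: array([ 469.6, -248.8]), 47: array([ 470.1, -250.7]), 40: array([ 470.6, -252.3])}
top [301.4 142.5] 424.5 {55: array([654. , -83.2]), 47: array([655.7, -84. ]), 40: array([657.2, -84.7])}
scene [250.3 250. ] 1055.5 {55: array([653.4, -83.1]), 47: array([646.8, -78.1]), 40: array([641. , -73.6])}
scene [157.1 237. ] 858.5 {55: array([ 480.5, -232.9]), 47: array([ 471.6, -229.8]), 40: array([ 463.8, -227. ])}
scene [214.1 208.7] 581.5 {55: array([471. , -63.7]), 47: array([462. , -58.4]), 40: array([454.1, -53.8])}
```

View pics/c5.png

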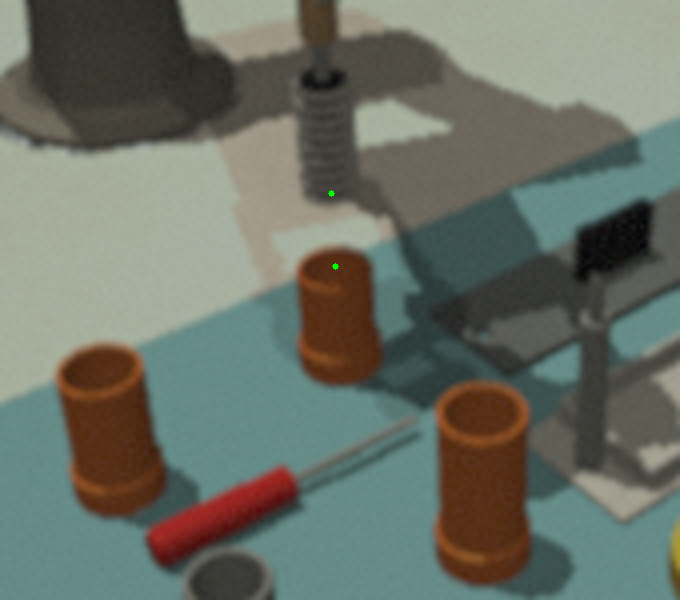

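Brush tip (331,193) is aligned above the short stub's mouth (335,267).

step_arm --deltas '[0,0,-10,0,15,0,0,-20,0,15,0,0,-20,0,15,0,0,-20,0,15,0,0,-20,0,15,0,0,-20,0,15,0,0,-11,0,15,0,0,-3,0,15,0,0,-1,0,15,0,0,0,0,15]'

```text
time: 33.05
tool_pos: [452.3, -51.4, 155.3]
tcp_rot: [3.14, 0.0, 1.599]
contact_force: [-0.2, 0.4, -1.9]
grip_width: 23.3
finger_force: 30.0
```

step_arm --deltas '[0,0,-1,0,15,0,0,-1,0,15,0,0,-1,0,15,0,0,-1,0,15,0,0,0,0,15,0,0,0,0,15,0,0,0,0,15,0,0,0,0,15,0,0,0,0,15,0,0,0,0,15]'

```text
time: 34.3
tool_pos: [452.4, -51.4, 151.9]
tcp_rot: [3.14, 0.001, 1.599]
contact_force: [-2.1, 0.5, 9.5]
grip_width: 23.4
finger_force: 30.0
```

step_arm --deltas '[0,0,10,0,15,0,0,15,0,15,0,0,20,0,15,0,0,15,0,15,0,0,10,0,15,0,0,2,0,15,0,0,0,0,15,0,0,0,0,15,0,0,0,0,15,0,0,0,0,15]'

```text
time: 35.55
tool_pos: [451.9, -51.2, 222.5]
tcp_rot: [-3.141, -0.0, 1.599]
contact_force: [-0.3, -1.0, -1.0]
grip_width: 23.4
finger_force: 30.0
```

step_arm --deltas '[0,0,-10,0,15,0,0,-15,0,15,0,0,-20,0,15,0,0,-15,0,15,0,0,-6,0,15,0,0,-3,0,15,0,0,-2,0,15,0,0,-1,0,15,0,0,0,0,15,0,0,0,0,15]'

```text
time: 36.8
tool_pos: [452.5, -51.4, 152.0]
tcp_rot: [3.14, 0.001, 1.599]
contact_force: [-2.0, -0.2, 5.9]
grip_width: 23.5
finger_force: 30.0
```

step_arm --deltas '[0,0,10,0,15,0,0,25,0,15,0,0,30,0,15,0,0,30,0,15,0,0,20,0,15,15,-15,0,0,15,30,-30,0,0,15,35,-35,0,0,15,35,-35,0,0,15,35,-35,0,0,15]'

```text
time: 38.05
tool_pos: [603.0, -202.4, 266.4]
tcp_rot: [3.141, 0.0, 1.599]
contact_force: [-0.5, 0.9, -1.2]
grip_width: 23.2
finger_force: 30.0
```

step_arm --deltas '[25,-26,0,0,15,11,-11,0,0,15,3,-4,0,0,15,0,0,0,0,15,0,0,0,0,15,0,0,0,0,15,0,0,0,0,15,0,0,0,0,15,0,0,0,0,15,0,0,0,0,15]'

```text
time: 39.3
tool_pos: [641.0, -242.3, 265.7]
tcp_rot: [3.142, -0.0, 1.599]
contact_force: [0.4, -0.7, -1.4]
grip_width: 23.4
finger_force: 30.0
```

step_arm --deltas '[0,0,-10,0,15,0,0,-20,0,15,0,0,-20,0,15,0,0,-20,0,15,0,0,-20,0,15,0,0,-15,0,15,0,0,-7,0,15,0,0,-2,0,15,0,0,0,0,15,0,0,0,0,15]'

```text
time: 40.55
tool_pos: [641.3, -242.4, 152.5]
tcp_rot: [3.14, 0.001, 1.599]
contact_force: [0.0, -0.6, -1.5]
grip_width: 23.4
finger_force: 30.0
```

step_arm --deltas '[0,0,-1,0,15,0,0,-1,0,15,0,0,-1,0,15,0,0,-1,0,15,0,0,0,0,15,0,0,0,0,15,0,0,0,0,15,0,0,0,0,15,0,0,0,0,15,0,0,0,0,15]'

```text
time: 41.8
tool_pos: [641.1, -242.3, 148.0]
tcp_rot: [3.141, 0.0, 1.599]
contact_force: [-0.7, 0.7, 3.7]
grip_width: 23.8
finger_force: 30.0
```

step_arm --deltas '[0,0,0,0,30,0,0,0,0,45,0,0,0,0,50,0,0,10,0,50,0,0,30,0,50,0,0,40,0,60,0,0,35,0,75,3,35,0,0,88,4,50,0,0,88,4,45,0,0,88]'

```text
time: 43.05
tool_pos: [652.0, -110.9, 263.7]
tcp_rot: [3.14, 0.0, 1.599]
contact_force: [-0.3, -0.8, 0.7]
grip_width: 87.6
finger_force: 0.0
```

step_arm --deltas '[2,22,0,0,88,0,6,0,0,88,0,0,0,0,88,0,0,0,0,88,0,0,0,0,88,0,0,0,0,88,0,0,0,0,88,0,0,0,0,88,0,0,0,0,88,0,0,0,0,88]'

```text
time: 44.3
tool_pos: [654.0, -84.2, 262.8]
tcp_rot: [3.141, 0.0, 1.599]
contact_force: [0.1, -0.5, -0.3]
grip_width: 88.3
finger_force: 0.0
```

Run:
```python
from h import *
s=snap("scene","s6"); t=snap("top","t6")
P=get_obs()["tool_pos"];print(P)
for n,im in(("top",t),("scene",s)):
    for q in stubs(im,n): print(n,*q)
```

```text
[653.99544377 -84.21027124 262.78034302]
top [342.9 206.3] 278.5 {55: array([ 476.6, -196. ]), 47: array([ 477.2, -197.5]), 40: array([ 477.7, -198.9])}
scene [250.4 250.7] 1035.0 {55: array([655.4, -84.4]), 47: array([648.8, -79.3]), 40: array([643. , -74.9])}
scene [177.6 239.2] 1382.5 {55: array([ 517.6, -197.6]), 47: array([ 509.2, -194. ]), 40: array([ 501.8, -190.9])}
scene [214.1 208.4] 597.5 {55: array([469.8, -62.8]), 47: array([460.8, -57.5]), 40: array([452.9, -52.8])}
```

View pics/s6.png

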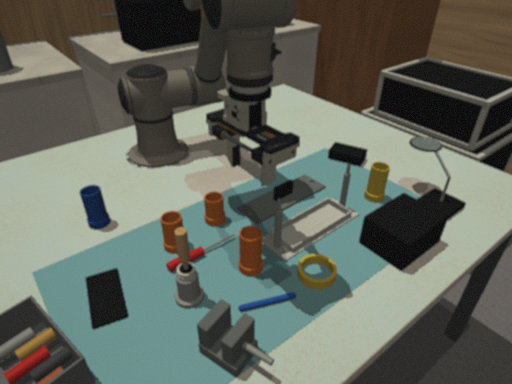

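The brush is back in its holder at (185,275). The mid stub has been knocked to about (172,232), so I'll re-measure it before grasping. Tall stub first.

step_arm --deltas '[0,0,-30,0,88,0,0,-40,0,88,0,0,-40,0,88,0,0,-35,0,88,0,0,-25,0,88,0,0,-13,0,88,0,0,-5,0,88,0,0,0,0,88,0,0,0,0,65,0,0,0,0,50]'

```text
time: 45.65
tool_pos: [654.4, -84.4, 75.6]
tcp_rot: [3.14, 0.0, 1.599]
contact_force: [-0.3, -0.3, -0.1]
grip_width: 72.3
finger_force: 0.0
```

step_arm --deltas '[0,0,0,0,42,0,0,0,0,42,0,0,0,0,42,0,0,0,0,42,0,0,0,0,42,0,0,0,0,42,0,0,0,0,42,0,0,0,0,42,0,0,0,0,42,0,0,0,0,42]'

```text
time: 46.9
tool_pos: [654.1, -84.3, 74.9]
tcp_rot: [3.141, 0.0, 1.599]
contact_force: [-0.1, 0.6, 3.8]
grip_width: 52.3
finger_force: 30.0
```

step_arm --deltas '[0,0,10,0,42,0,0,30,0,42,0,0,40,0,42,0,0,45,0,42,0,0,35,0,42,0,0,15,0,42,-2,25,0,0,42,-3,45,0,0,42,-3,50,0,0,42,-3,50,0,0,42]'

```text
time: 48.15
tool_pos: [641.6, 88.3, 247.5]
tcp_rot: [-3.138, -0.001, 1.599]
contact_force: [0.8, -0.2, -2.6]
grip_width: 52.3
finger_force: 30.0
```

step_arm --deltas '[-3,50,0,0,42,-3,45,0,0,42,-2,20,0,0,42,-1,6,0,0,42,0,0,-20,0,42,0,0,-35,0,42,0,0,-35,0,42,0,0,-30,0,42,0,0,-20,0,42,0,0,-10,0,42]'

```text
time: 49.4
tool_pos: [633.4, 205.2, 98.0]
tcp_rot: [-3.139, 0.001, 1.598]
contact_force: [-0.0, -0.3, -2.8]
grip_width: 52.5
finger_force: 30.0
```

step_arm --deltas '[1,1,-6,0,42,0,0,-4,0,42,0,0,-2,0,42,0,0,-1,0,42,0,0,-1,0,42,0,0,0,0,42,0,0,0,0,42,0,0,0,0,42,0,0,0,0,42,0,0,0,0,42]'

```text
time: 50.65
tool_pos: [635.0, 207.7, 85.8]
tcp_rot: [3.141, 0.0, 1.599]
contact_force: [0.4, 0.2, -2.0]
grip_width: 52.1
finger_force: 30.0
```

step_arm --deltas '[0,-1,-2,0,42,0,0,-1,0,42,0,0,-1,0,42,0,0,-1,0,42,0,0,0,0,42,0,0,0,0,42,0,0,0,0,42,0,0,0,0,42,0,0,0,0,42,0,0,0,0,42]'

```text
time: 51.9
tool_pos: [635.0, 206.7, 80.9]
tcp_rot: [3.141, 0.0, 1.599]
contact_force: [-1.3, -0.9, 1.1]
grip_width: 52.5
finger_force: 30.0
```

step_arm --deltas '[0,0,0,0,65,0,0,0,0,88,0,0,0,0,88,0,0,10,0,88,0,0,35,0,88,0,0,45,0,88,0,0,45,0,88,0,0,25,0,88,0,0,10,0,88,0,0,0,0,88]'

```text
time: 53.15
tool_pos: [635.0, 206.7, 250.9]
tcp_rot: [3.141, -0.0, 1.599]
contact_force: [0.3, 0.5, -0.2]
grip_width: 88.0
finger_force: 0.0
```

Run:
```python
from h import *
s=snap("scene","s7"); t=snap("top","t7")
for n,im in(("top",t),("scene",s)):
    for q in stubs(im,n): print(n,*q)
a=cv2.resize(t[180:240,270:370],(500,300),interpolation=cv2.INTER_CUBIC); b=cv2.resize(s[180:270,150:230],(267,300),interpolation=cv2.INTER_CUBIC)
cv2.imwrite("pics/c7.png",np.hstack([a,b]))
```

```text
top [289.7 215.7] 319.5 {55: array([450.1, -50. ]), 47: array([450.5, -50.6]), 40: array([450.9, -51.1])}
top [339.9 206.4] 395.0 {55: array([ 476.4, -187.6]), 47: array([ 476.9, -189.1]), 40: array([ 477.4, -190.3])}
scene [174.8 240. ] 1273.5 {55: array([ 516. , -204.2]), 47: array([ 507.5, -200.8]), 40: array([ 500.2, -197.7])}
scene [214.  208.5] 579.5 {55: array([470.2, -63.4]), 47: array([461.1, -58.1]), 40: array([453.2, -53.4])}
scene [330.7 199.2] 779.5 {55: array([631.7, 212.2]), 47: array([624.8, 221.1]), 40: array([618.8, 229. ])}
```

View pics/c7.png

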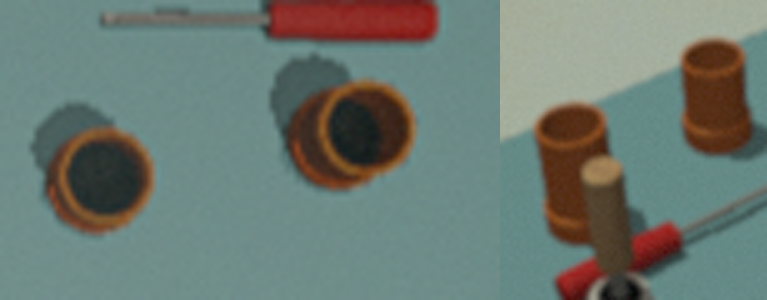

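Crop: the mid stub stands upright at top px (340,206), partly behind the brush handle in the scene view, giving (477,-189) mm. The tall stub is in the tray.

step_arm --deltas '[-10,-25,0,0,88,-20,-50,0,0,88,-20,-50,0,0,88,-20,-50,0,0,88,-20,-50,0,0,88,-20,-50,0,0,88,-20,-50,0,0,88,-16,-40,0,0,88,-9,-23,0,0,88,-3,-8,0,0,88]'

```text
time: 54.5
tool_pos: [476.1, -190.2, 249.6]
tcp_rot: [-3.14, -0.001, 1.597]
contact_force: [0.3, -0.2, -0.4]
grip_width: 87.9
finger_force: 0.0
```

step_arm --deltas '[0,0,-30,0,88,0,0,-40,0,88,0,0,-45,0,88,0,0,-35,0,88,0,0,-25,0,88,0,0,-11,0,88,0,0,-4,0,88,0,0,0,0,65,0,0,0,0,42,0,0,0,0,42]'

```text
time: 55.75
tool_pos: [477.3, -189.5, 61.4]
tcp_rot: [3.14, 0.001, 1.599]
contact_force: [-0.5, 0.8, -0.4]
grip_width: 62.0
finger_force: 0.0
```

step_arm --deltas '[0,0,0,0,42,0,0,0,0,42,0,0,0,0,42,0,0,0,0,42,0,0,0,0,42,0,0,0,0,42,0,0,0,0,42,0,0,0,0,42,0,0,0,0,42,0,0,0,0,42]'

```text
time: 57.0
tool_pos: [477.1, -189.4, 61.1]
tcp_rot: [3.141, 0.0, 1.599]
contact_force: [-1.9, -0.2, 5.1]
grip_width: 53.4
finger_force: 30.1
```

step_arm --deltas '[0,0,10,0,42,0,0,30,0,42,0,0,45,0,42,0,0,45,0,42,0,0,40,0,42,0,0,15,0,42,10,20,0,0,42,20,42,0,0,42,23,48,0,0,42,23,48,0,0,42]'

```text
time: 58.25
tool_pos: [552.9, -29.8, 244.2]
tcp_rot: [-3.139, -0.001, 1.599]
contact_force: [0.8, -0.8, -1.8]
grip_width: 53.4
finger_force: 29.9
```

step_arm --deltas '[23,48,0,0,42,23,48,0,0,42,20,40,0,0,42,12,22,0,0,42,5,10,0,0,42,0,0,-30,0,42,0,0,-45,0,42,0,0,-40,0,42,0,0,-25,0,42,0,0,-15,0,42]'

```text
time: 59.5
tool_pos: [634.9, 135.8, 88.6]
tcp_rot: [-3.138, 0.0, 1.598]
contact_force: [0.6, 0.4, -1.9]
grip_width: 53.3
finger_force: 29.9
```

step_arm --deltas '[0,0,-6,0,42,0,0,-4,0,42,0,0,-2,0,42,0,0,0,0,42,0,0,0,0,42,0,0,0,0,42,0,0,0,0,42,0,0,0,0,42,0,0,0,0,42,0,0,0,0,42]'

```text
time: 60.75
tool_pos: [636.0, 136.7, 78.7]
tcp_rot: [3.142, 0.0, 1.599]
contact_force: [0.2, -0.5, -2.5]
grip_width: 53.2
finger_force: 29.9
```

step_arm --deltas '[0,0,-4,0,42,0,0,-3,0,42,0,0,-2,0,42,0,0,-1,0,42,0,0,0,0,42,0,0,0,0,42,0,0,0,0,42,0,0,0,0,42,0,0,0,0,42,0,0,0,0,42]'

```text
time: 62.0
tool_pos: [636.0, 136.7, 68.8]
tcp_rot: [3.141, -0.0, 1.599]
contact_force: [0.1, -0.3, -2.4]
grip_width: 53.4
finger_force: 29.9
```

step_arm --deltas '[0,0,-1,0,42,0,0,-1,0,42,0,0,0,0,42,0,0,0,0,42,0,0,0,0,42,0,0,0,0,42,0,0,0,0,42,0,0,0,0,42,0,0,0,0,42,0,0,0,0,42]'

```text
time: 63.25
tool_pos: [636.0, 136.7, 67.2]
tcp_rot: [3.141, -0.0, 1.599]
contact_force: [-3.5, -0.5, 5.2]
grip_width: 53.0
finger_force: 30.1
```

step_arm --deltas '[0,0,0,0,58,0,0,0,0,70,0,0,0,0,88,0,0,0,0,88,0,0,10,0,88,0,0,35,0,88,0,0,45,0,88,0,0,45,0,88,0,0,30,0,88,0,0,8,0,88]'

```text
time: 64.5
tool_pos: [636.8, 136.8, 242.8]
tcp_rot: [3.136, -0.0, 1.599]
contact_force: [0.1, 0.7, 0.7]
grip_width: 88.0
finger_force: 0.0
```

step_arm --deltas '[-12,-12,0,0,88,-28,-29,0,0,88,-35,-36,0,0,88,-35,-36,0,0,88,-35,-36,0,0,88,-25,-26,0,0,88,-10,-10,0,0,88,-4,-3,0,0,88,0,0,0,0,88,0,0,0,0,88]'

```text
time: 65.75
tool_pos: [452.5, -50.6, 239.5]
tcp_rot: [3.142, -0.0, 1.6]
contact_force: [0.0, 0.5, 0.2]
grip_width: 88.4
finger_force: 0.0
```

Run:
```python
from h import *
s=snap("scene","s8"); t=snap("top","t8")
print(get_obs()["tool_pos"])
for n,im in(("top",t),("scene",s)):
    for q in stubs(im,n): print(n,*q)
print(proj("scene",[[634.4,206.5,61],[636.2,136.5,53]]))
c=cv2.resize(s[130:260,180:380],(800,520),interpolation=cv2.INTER_CUBIC)
cv2.imwrite("pics/c8.png",c)
```

```text
[452.42602465 -50.75187069 239.55940487]
top [222.  148.5] 398.0 {55: array([635.8, 137.7]), 47: array([637.4, 138.2]), 40: array([638.7, 138.7])}
top [196.4 147.9] 443.0 {55: array([636.9, 209. ]), 47: array([638.5, 210. ]), 40: array([639.8, 210.9])}
scene [182.3 247.7] 438.5 {55: array([ 550.4, -203.2]), 47: array([ 542.4, -199.7]), 40: array([ 535.5, -196.7])}
scene [214.1 208.9] 580.0 {55: array([471.5, -64.1]), 47: array([462.5, -58.8]), 40: array([454.6, -54.1])}
scene [321.5 204.2] 1638.0 {55: array([632. , 175.5]), 47: array([625.1, 184. ]), 40: array([619. , 191.4])}
[[330.26884815 198.66568117]
 [312.2624916  211.03793435]]
```

View pics/c8.png

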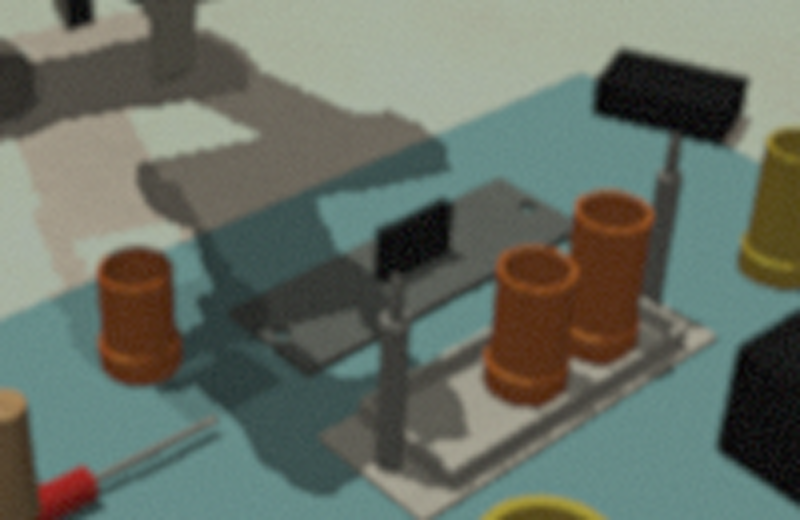

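Tall and mid stand upright in the tray (crop (610,275), (530,325)). The short stub is still at (138,315).

step_arm --deltas '[0,-1,-30,0,88,0,0,-40,0,88,0,0,-45,0,88,0,0,-35,0,88,0,0,-25,0,88,0,0,-12,0,88,0,0,-6,0,88,0,0,0,0,65,0,0,0,0,42,0,0,0,0,42]'

```text
time: 67.1
tool_pos: [452.4, -52.4, 47.4]
tcp_rot: [3.14, 0.0, 1.599]
contact_force: [0.5, -0.1, -0.3]
grip_width: 62.6
finger_force: 0.0
```

step_arm --deltas '[0,0,0,0,42,0,0,0,0,42,0,0,0,0,42,0,0,0,0,42,0,0,0,0,42,0,0,0,0,42,0,0,0,0,42,0,0,0,0,42,0,0,0,0,42,0,0,0,0,42]'

```text
time: 68.35
tool_pos: [452.0, -52.3, 47.1]
tcp_rot: [3.141, 0.0, 1.599]
contact_force: [-0.9, 0.5, 5.7]
grip_width: 53.1
finger_force: 30.1
```

step_arm --deltas '[0,0,10,0,42,0,0,30,0,42,0,0,45,0,42,0,0,50,0,42,0,0,45,0,42,0,0,15,0,42,14,9,0,0,42,34,21,0,0,42,40,26,0,0,42,40,26,0,0,42]'

```text
time: 69.6
tool_pos: [581.2, 31.3, 240.1]
tcp_rot: [-3.139, -0.0, 1.599]
contact_force: [1.4, -0.0, -2.3]
grip_width: 53.4
finger_force: 29.9
```

step_arm --deltas '[34,21,0,0,42,17,11,0,0,42,7,5,0,0,42,0,0,0,0,42,0,0,-30,0,42,0,0,-45,0,42,0,0,-45,0,42,0,0,-30,0,42,0,0,-20,0,42,0,0,-8,0,42]'

```text
time: 70.85
tool_pos: [636.8, 66.2, 62.7]
tcp_rot: [-3.139, 0.0, 1.598]
contact_force: [-0.3, -1.2, -2.7]
grip_width: 53.3
finger_force: 29.9
```

step_arm --deltas '[0,0,-4,0,42,0,0,-2,0,42,0,0,0,0,42,0,0,0,0,42,0,0,0,0,42,0,0,0,0,42,0,0,0,0,42,0,0,0,0,42,0,0,0,0,42,0,0,0,0,42]'

```text
time: 72.1
tool_pos: [638.0, 66.7, 57.7]
tcp_rot: [3.142, 0.0, 1.599]
contact_force: [-0.4, 0.7, -2.4]
grip_width: 52.8
finger_force: 29.9
```

step_arm --deltas '[0,0,-2,0,42,0,0,-1,0,42,0,0,-1,0,42,0,0,-1,0,42,0,0,0,0,42,0,0,0,0,42,0,0,0,0,42,0,0,0,0,42,0,0,0,0,42,0,0,0,0,42]'

```text
time: 73.35
tool_pos: [638.0, 66.7, 53.1]
tcp_rot: [3.141, 0.0, 1.599]
contact_force: [-2.3, -0.9, 4.4]
grip_width: 53.5
finger_force: 30.1
```

step_arm --deltas '[0,0,0,0,58,0,0,0,0,70,0,0,0,0,88,0,0,0,0,88,0,0,10,0,88,0,0,35,0,88,0,0,45,0,88,0,0,50,0,88,0,0,40,0,88,0,0,8,0,88]'

```text
time: 74.6
tool_pos: [639.2, 66.8, 245.0]
tcp_rot: [3.134, 0.0, 1.599]
contact_force: [0.3, 0.4, -0.8]
grip_width: 88.1
finger_force: 0.0
```

step_arm --deltas '[-14,9,0,0,80,-32,21,0,0,60,-40,27,0,0,60,-35,23,0,0,60,-20,13,0,0,60,-7,5,0,0,60,0,0,0,0,60,0,0,0,0,60,0,0,0,0,60,0,0,0,0,60]'

```text
time: 75.85
tool_pos: [490.3, 164.4, 240.5]
tcp_rot: [-3.141, 0.0, 1.598]
contact_force: [-0.1, -0.2, 0.2]
grip_width: 60.0
finger_force: 0.0
```

step_arm --deltas '[0,0,-35,0,60,0,0,-50,0,60,0,0,-55,0,60,0,0,-40,0,60,0,0,-25,0,60,0,0,-12,0,60,0,0,-4,0,60,0,0,0,0,60,0,0,0,0,60,0,0,0,0,60]'

```text
time: 77.1
tool_pos: [490.4, 164.8, 20.5]
tcp_rot: [3.14, -0.0, 1.599]
contact_force: [0.1, -0.5, -0.3]
grip_width: 60.2
finger_force: 0.0
```

Run:
```python
from h import *
t=snap("top","t9"); s=snap("scene","s9")
for q in stubs(t,"top"): print(*q)
```

```text
[247.2 148.5] 367.0 {55: array([636.2,  67.5]), 47: array([637.8,  67.6]), 40: array([639.1,  67.8])}
[222.  148.5] 398.0 {55: array([635.8, 137.7]), 47: array([637.4, 138.2]), 40: array([638.7, 138.7])}
[196.4 148.1] 451.5 {55: array([636.6, 208.9]), 47: array([638.2, 209.9]), 40: array([639.5, 210.8])}
```

step_arm --deltas '[0,0,-2,0,60,0,0,0,0,40,0,0,0,0,25,0,0,0,0,5,0,0,0,0,5,0,0,0,0,5,0,0,0,0,5,0,0,0,0,5,0,0,0,0,5,0,0,0,0,5]'

```text
time: 78.45
tool_pos: [490.0, 164.7, 17.7]
tcp_rot: [3.141, 0.0, 1.599]
contact_force: [0.3, 0.5, 0.7]
grip_width: 14.0
finger_force: 30.0
```

step_arm --deltas '[0,0,3,0,5,0,0,10,0,5,0,0,25,0,5,0,0,40,0,5,0,0,45,0,5,0,0,40,0,5,0,0,20,0,5,0,0,5,0,5,0,0,0,0,5,0,0,0,0,5]'

```text
time: 79.7
tool_pos: [489.3, 164.6, 204.5]
tcp_rot: [-3.139, 0.0, 1.599]
contact_force: [0.2, 0.7, -3.5]
grip_width: 13.4
finger_force: 30.0
```

step_arm --deltas '[15,-3,0,0,5,28,-5,0,0,5,34,-7,0,0,5,32,-6,0,0,5,22,-4,0,0,5,10,-2,0,0,5,5,-1,0,0,5,0,0,0,0,5,0,0,0,0,5,0,0,0,0,5]'

```text
time: 80.95
tool_pos: [635.6, 137.0, 206.1]
tcp_rot: [3.141, -0.0, 1.6]
contact_force: [0.1, 0.3, -3.0]
grip_width: 13.2
finger_force: 30.0
```

Run:
```python
from h import *
o=get_obs();print(o["tool_pos"],o["tcp_rot"])
s=snap("scene"); t=snap("top")
b=cv2.resize(s[110:260,230:390],(533,500),interpolation=cv2.INTER_CUBIC);a=cv2.resize(t[120:170,160:280][:, :],(533,222),interpolation=cv2.INTER_CUBIC)
a=np.vstack([a,np.zeros((0,533,3),np.uint8)]); cv2.imwrite("pics/c10.png",np.vstack([a,b])[:600])
```

```text
[635.6496241  136.97106582 206.0854531 ] [ 3.14124002e+00 -5.47361219e-05  1.59951372e+00]
```

View pics/c10.png

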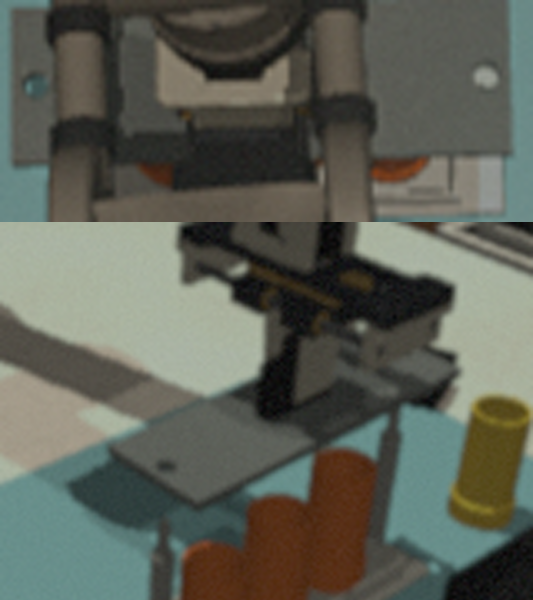

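The plate is held level above the pins, in the same pose as it was lifted. I lower it.

step_arm --deltas '[0.5,0,-8,0,5,0,0,-12,0,5,0,0,-8,0,5,0,0,-4,0,5,0,0,-4,0,5,0,0,-4,0,5,0,0,-4,0,5,0,0,-4,0,5,0,0,0,0,5,0,0,0,0,5]'

```text
time: 82.3
tool_pos: [636.6, 136.7, 157.9]
tcp_rot: [3.141, 0.0, 1.599]
contact_force: [-0.5, 0.5, -2.9]
grip_width: 13.7
finger_force: 30.0
```

step_arm --deltas '[-0.5,0,-4,0,5,0,0,-4,0,5,0,0,-4,0,5,0,0,-2,0,5,0,0,-1,0,5,0,0,-1,0,5,0,0,-1,0,5,0,0,0,0,5,0,0,0,0,5,0,0,0,0,5]'

```text
time: 83.55
tool_pos: [636.0, 136.7, 140.8]
tcp_rot: [3.141, -0.0, 1.599]
contact_force: [0.3, -0.2, -2.7]
grip_width: 13.5
finger_force: 30.0
```

step_arm --deltas '[0,0,-1,0,5,0,0,-0.5,0,5,0,0,0,0,5,0,0,0,0,5,0,0,0,0,5,0,0,0,0,5,0,0,0,0,5,0,0,0,0,5,0,0,0,0,5,0,0,0,0,5]'

```text
time: 84.8
tool_pos: [636.1, 136.8, 139.7]
tcp_rot: [3.141, -0.0, 1.599]
contact_force: [-2.6, -0.3, 6.0]
grip_width: 13.6
finger_force: 30.0
```

Seated on the shoulders at the original height (139.7). I release and back off.

step_arm --deltas '[0,0,0,0,25,0,0,0,0,45,0,0,0,0,60,0,0,0,0,60,0,0,10,0,60,0,0,30,0,60,0,0,40,0,60,0,0,30,0,60,-30,0,0,0,60,-50,0,0,0,60]'

```text
time: 86.05
tool_pos: [556.0, 136.5, 249.9]
tcp_rot: [3.139, -0.0, 1.599]
contact_force: [-0.5, 0.4, 0.1]
grip_width: 60.2
finger_force: 0.0
```

step_arm --deltas '[-50,10,0,0,60,-40,30,0,0,60,-30,40,0,0,60,-20,45,0,0,60,-10,50,0,0,60,0,50,0,0,60,0,40,0,0,60,0,0,0,0,60,0,0,0,0,60,0,0,0,0,60]'

```text
time: 87.3
tool_pos: [406.3, 400.7, 249.7]
tcp_rot: [3.141, 0.0, 1.598]
contact_force: [-0.3, -0.8, 0.8]
grip_width: 60.1
finger_force: 0.0
```

Run:
```python
from h import *
snap("scene","s11")
```

```text
(no output)
```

View pics/s11.png

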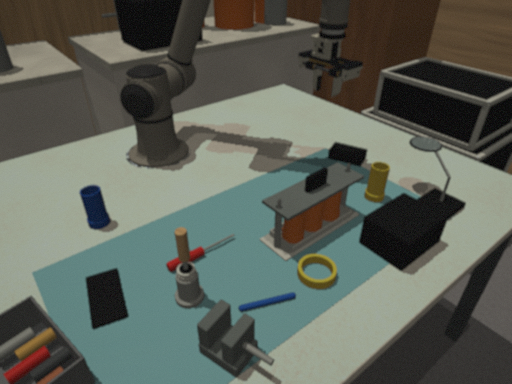

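The cover sits on the pins at (315,190), the three stubs are under it and the brush is in its holder at (185,270). The bystanders look unmoved.

```bash
python3 -c "
from plant import *
print(close_job())"
```

```text
the job is handed in; nothing more can be done
None
```

The job is handed in after about 87 s: all three stubs were brushed tallest to shortest and stand upright in the tray, the brush is in its holder, and the cover is on both pins at its starting height; on the tall stub's up-stroke the brush tip stopped about 2 mm below the mouth.

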